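Start the hold-down bolt over the framed print

ROBOT

A 6-joint arm with a two-finger parallel gripper is mounted at the origin on the work surface. World frame = base frame: x ahead of the robot, y to its left, z up, the work surface at z = 0. Lengths are in mm, angles in degrees, forces in N, time in s.
With the tool pointing down it reaches from about 350 to 850 mm from the base axis. Payload 8.1 kg.
Tool frame: the origin (TCP) lies midway between the tips of the shut fingers; the grasp point (between the pads) lies 19 mm behind it; z points along the fingers, y is the line along which they close (so a half turn about z gives the same grasp; the last joint's range is limited). The gripper opens to 85 mm and grips with 20 to 120 N. Pads are 22 mm wide; open, the fingers measure 114 mm over their backs; the gripper's body (76 mm by 85 mm) begins 54 mm behind the grasp point. The pads swing forward as they close: fully open they stand 13 mm farther back than shut.
Start: joints at [62.544, 7.471, 85.268, -0, 87.261, -4.893], TCP at [230.2, 554.088, 231.292] pointing down, gripper open.
Joint ranges: [-169.43, 169.43], [-51.17, 129.36], [1.28, 143.12], [-76.62, 256.62], [0, 156.53], [-152.29, 152.29]. Speed limits (degrees/s): [136.94, 136.94, 159.86, 180, 180, 180].

INTERFACE

Orientations are given as [roll, pitch, yaw] about the fixed x, y, z axes, in that order (R = Rz(yaw) Ry(pitch) Rx(roll)).
In Python, from bench import r gives the robot as it stands.
- The arm moves only by the tool apply_moves, never from a script. Its argument "steps" is a list of rows, each a list of 7 numbers: the opening, from -1 (shut) to 1 (fully open), then the shift along the tool's x, y, z in mm, then the turn, a rotation vector about the tool's x, y, z in units of 5 degrees (1.0 is 5 degrees). A call has exactly 8 rows; each row shifts and turns the commanded pose from where the row before left it, along the tool's axes as they then stand; what a row does not reach is not made up. A row lasts 1/10 s, in which the tool goes at most 50 mm and 8.59 degrees, less where a joint would pass 70% of its speed; a pose out of reach is approached as far as the arm can. A call is refused whole if a number of a shift passes 50 or a number of a turn 1, either way. A call with a gripper value outside its range is refused whole. The fingers move at their own pace and stop on an object; "squeeze" is the grip in N (left out, the last holds). Time passes only in rows, so rows that do not move let the fingers close, or fill a call up. It gives the time, the measured TCP pose, the force, the opening and the grip force at its end, in the units of the state.
- r.sense(): the state, without advancing time (a new reading comes with each control period).
- r.snapshot(name): name is "side" or "top" or "wrist"; returns a dict with "color" (480x640x3 uint8, blue, green, red), "depth" (480x640 float32, mm along the optical axis (not along the pixel's ray), 0 where there is no reading), "mtx" (3x3 intrinsics, pixels), "dist" ([k1, k2, p1, p2, k3] as OpenCV has them; the pictures are not rectified), "T" (4x4, takes a point from camera to world coordinates); the wrist camera has in their place "hand_eye" (4x4, takes a point from camera to tool coordinates, whose origin is the TCP and whose axes are the flange's). Camera axes: x right, y down, z forward; pixel columns grow to the right and rows downward; lengths in mm; the calibration is good to about 2 mm. A picture is of the moment at which its call begins: read the wrist's pose just before it.
- r.hand_in(): hands the job in; it is judged then, once.
The state is a dict: "time": time; "joint_pos": joint angles; "qd": joint speeds; "joint_efforts": joint torques, N m; "tool_pos": TCP position; "tcp_rot": TCP orientation; "ft_force": force on the tool from outside, world axes, zero at the start; "wrist_torque": the same for the moment, N m; "finger_gap": finger opening in mm; "grip_force": force on a finger pad.
Only numpy, scipy, OpenCV 4.12 (cv2) and the standard library are available. Lean on these libraries where they do the work, as an engineer would, in place of code of your own. Each camera call takes 0.05 s, during which the arm holds its last target. There are 200 camera calls.

TASK

Two picture frames lie in the bays of the plywood frame press; one holds a print, the other is empty. At the bay with the print, turn the black-knobbed hold-down bolt backward (anticlockwise) until you feel its thread drop, then turn it forward one full turn so that it is started in the boss, and finish while still holding the knob firmly in the fingers. Leave the other bolt, the frames, the jar and the torch as they are.

Things in the scene. Friction and masses are not known exactly. Their poses are not given: they have to be found in the camera images.
- press: frame press fixed on the table: plywood board 260 (x) x 420 (y) x 18 mm, two bays. Origin: centre of its underside; z up, +y the left bay. At x = -85, y = +95 (left) and -95 mm (right): a steel boss 38 mm across with a captive bolt and an aluminium strap (34 mm wide, top at z = 56 mm) reaching in +x over the frame's near rim. Frame centres: x = 10, y = +95, -95 mm. Only the knobs are taller
- print_frame: loose white frame with gold face, 130 (x) x 150 (y) x 30 mm, holding a coloured print on white paper; lies in the left or the right bay (its y in the press frame is positive or negative). Origin: centre of its underside, 18 mm above the table; x, y as the press
- empty_frame: the same frame with nothing in it (the plywood shows through); lies in the other bay. Origin: centre of its underside
- left_knob: black round knob, 42 mm across, 32 mm high, on top of the vertical left hold-down bolt (x = -85, y = +95 mm in the press frame). Origin: centre of its underside, about 25 mm above the strap at the start; it follows the bolt down; z up. It turns with the bolt: a white index line on its top points along the knob's own -x
- right_knob: black round knob, 42 mm across, 32 mm high, on top of the vertical right hold-down bolt (x = -85, y = -95 mm in the press frame). Origin: centre of its underside, about 25 mm above the strap at the start; it follows the bolt down; z up. It turns with the bolt: a white index line on its top points along the knob's own -x
- left_mark (a point): outer end of the white index line on top of the left knob, 19 mm from the knob's axis, at the height of its top face
- right_mark (a point): outer end of the white index line on top of the right knob, 19 mm from the knob's axis, at the height of its top face
- left_turn (a joint): angle of the left bolt in rad, growing FORWARD (clockwise from above). It starts at random in 0.5 to 1.4; the thread drop comes 0.5 to 1.7 rad farther backward (anticlockwise) and shows as a sudden fall of the bolt. Turned forward without the drop it rides crossed and jams within a third of a turn. Friction 0.02 N m; it stays where it is left
- right_turn (a joint): angle of the right bolt in rad, growing FORWARD (clockwise from above). It starts at random in 0.5 to 1.4; the thread drop comes 0.5 to 1.7 rad farther backward (anticlockwise) and shows as a sudden fall of the bolt. Turned forward without the drop it rides crossed and jams within a third of a turn. Friction 0.02 N m; it stays where it is left
- left_sink (a joint): left bolt's way DOWN in m: 0.0004 to 0.002 at the start, thread only sitting on the boss's mouth. It sinks by its own weight (180 g) as far as the thread lets it, but clamped fingers carry it: ease the grip or press lightly to let it drop. The drop is near 6 mm; then right-hand thread of 6 mm pitch draws it down 0.95 mm per rad forward, so follow it down. Stop at 0.018
- right_sink (a joint): right bolt's way DOWN in m: 0.0004 to 0.002 at the start, thread only sitting on the boss's mouth. It sinks by its own weight (180 g) as far as the thread lets it, but clamped fingers carry it: ease the grip or press lightly to let it drop. The drop is near 6 mm; then right-hand thread of 6 mm pitch draws it down 0.95 mm per rad forward, so follow it down. Stop at 0.018
- jar: loose closed jar with blue cap, 60 mm across, 85 mm high, standing on the table beyond the left (+y) end of the press. Origin: centre of its underside
- torch: loose black hand torch lying on the table beyond the right (-y) end of the press, about 120 x 34 x 34 mm. Origin: on the table under the middle of its length

How it is judged:
By the outcome, as a careful person would: the job done as asked, in the order asked, and still so for the second after the job is handed in, while the arm keeps its last pose, push and grip.
It also fails if it takes over 64 s, if anything falls off the work surface, if the arm or the gripper's body presses on something with over 40 N, if the wrist force passes 120 N, or if a joint passes its speed limit or range.

## Working session

There is one attempt and no reset: what is moved stays moved. The work goes in short steps, Python scripts to look and compute and a tool call to move; the robot and the scene stay as the last step left them, time stands still between calls to the robot, and variables do not carry over. Pictures are saved under pics/ and viewed, at most 10 in all, crops included, and the job is handed in when it is done.

Besides the shell and the picture viewer there is one more tool, called after "Request:" as a command line: name --pt "numbers of a row" for each row, then --argument value for the rest. apply_moves: Moves the arm, as the interface text tells. Its arguments: {"type":"object","properties":{"steps":{"type":"array"},"squeeze":{"type":"number"}},"required":["steps"]}

```bash
mkdir -p pics; ls
python3 - <<'E'
from bench import r
import cv2,numpy as np
s=r.sense();print(s)
for n in("top","side"):
    d=r.snapshot(n);cv2.imwrite(f"pics/{n}0.png",d["color"]);np.savez(f"{n}0.npz",**d)
    print(n,d["T"].round(3).tolist(),d["mtx"].tolist(),d["dist"])
E
```

```text
pics
{'time': 0.0, 'joint_pos': array([ 6.25452777e+01,  7.51637027e+00,  8.53304555e+01,  4.53770570e-04,
        8.72615511e+01, -4.89289511e+00]), 'qd': array([-0.03015898, -0.10953221,  0.02624415, -0.02682994, -0.01383976,
       -0.02851947]), 'joint_efforts': array([ 3.86403204e-03, -5.69335377e+01, -5.00597906e+01,  2.09823702e-04,
        1.34172582e-02, -4.00655449e-05]), 'tool_pos': array([229.92414383, 553.59137433, 230.22000511]), 'tcp_rot': array([-1.79892057e+02, -9.69538254e-03,  1.57438142e+02]), 'ft_force': array([-0.24584982,  0.78636851,  1.142209  ]), 'wrist_torque': array([-0.0422524 ,  0.05729971,  0.00794508]), 'grip_force': 0.0, 'finger_gap': 85.26181405911862}
top [[0.015, -0.993, 0.115, 488.478], [-1.0, -0.018, -0.023, 51.526], [0.025, -0.115, -0.993, 1062.761], [0.0, 0.0, 0.0, 1.0]] [[462.41461646248445, 0.0, 317.5443735548954], [0.0, 462.41461646248445, 240.39320177256653], [0.0, 0.0, 1.0]] [-0.05425602  0.          0.          0.          0.        ]
side [[0.721, -0.512, 0.466, 116.599], [-0.692, -0.533, 0.486, -442.341], [0.0, -0.673, -0.739, 840.368], [0.0, 0.0, 0.0, 1.0]] [[433.07920769062287, 0.0, 323.92203015701676], [0.0, 433.07920769062287, 239.41911635180722], [0.0, 0.0, 1.0]] [-0.03944329  0.          0.          0.          0.        ]
```

View pics/top0.png

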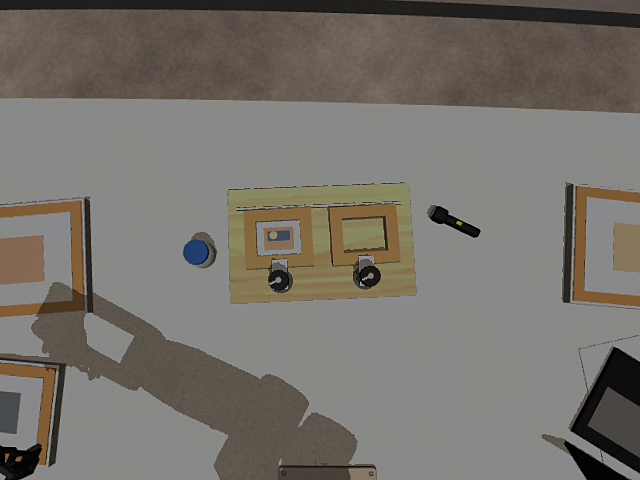

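View pics/side0.png

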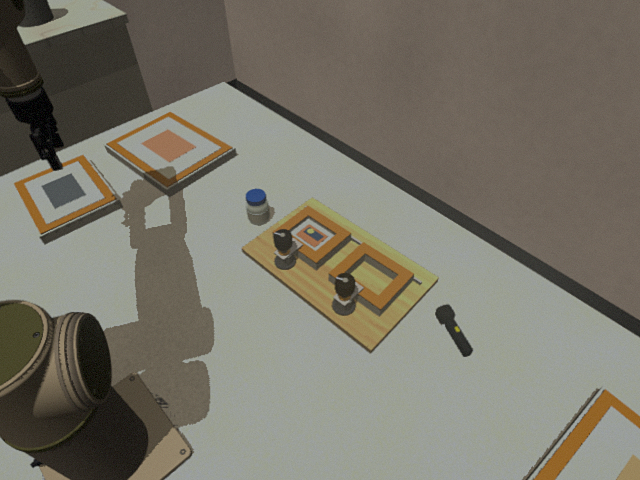

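The print lies in the left (+y) bay. The left knob is at about top (280,280) and side (283,239). The other bay, whose knob is at top (369,276), is empty. Next I triangulate both knobs and look at them closer.

```bash
cat > h.py <<'E'
import cv2,numpy as np
from scipy.spatial.transform import Rotation as R
def ray(d,px,T=None):
    T=d["T"] if T is None else T
    p=cv2.undistortPoints(np.array([[px]],float),d["mtx"],d["dist"])[0,0]
    v=T[:3,:3]@np.array([p[0],p[1],1]);return T[:3,3],v/np.linalg.norm(v)
def onz(o,v,z): return o+v*(z-o[2])/v[2]
def tri(rays):
    A=sum(np.eye(3)-np.outer(v,v) for o,v in rays);b=sum((np.eye(3)-np.outer(v,v))@o for o,v in rays)
    p=np.linalg.solve(A,b);return p,[round(float(np.linalg.norm(np.cross(v,p-o))),2) for o,v in rays]
def tcpT(s):
    T=np.eye(4);T[:3,:3]=R.from_euler('xyz',s["tcp_rot"],degrees=True).as_matrix();T[:3,3]=s["tool_pos"];return T
E
python3 - <<'E'
from h import *
t=dict(np.load("top0.npz"));s=dict(np.load("side0.npz"))
a=cv2.resize(t["color"][190:310,220:420],None,fx=4,fy=4,interpolation=2)
b=cv2.resize(s["color"][190:330,235:435],None,fx=4,fy=4,interpolation=2)[:,:800]
def blob(d,x,y,w=16):
    m=(d["color"].max(2)<50).astype(np.uint8);n,l,st,c=cv2.connectedComponentsWithStats(m)
    best=[(i,st[i].tolist(),c[i].round(1).tolist()) for i in range(1,n) if abs(c[i][0]-x)<w and abs(c[i][1]-y)<w and st[i][4]>10]
    return best
for k,(p,q) in {"L":((280,280),(283,239)),"R":((369,276),(345,284))}.items():
    A=blob(t,*p);B=blob(s,*q);print(k,A,B)
    a0=max(A,key=lambda z:z[1][4])[2];b0=max(B,key=lambda z:z[1][4])[2]
    print(tri([ray(t,a0),ray(s,b0)]))
cv2.imwrite("pics/zt.png",a);cv2.imwrite("pics/zs.png",b)
# board corners on z=18
for c in [(228,189),(409,183),(416,296),(230,304)]: print(c,onz(*ray(t,c),18).round(1))
E
```

```text
L [(52, [268, 270, 22, 21, 296], [279.0, 279.4])] [(408, [274, 230, 18, 21, 156], [282.7, 241.4])]
(array([516.24675302, 109.82054502,  92.74955449]), [1.9, 1.9])
R [(49, [353, 266, 28, 21, 348], [367.7, 275.6])] [(422, [339, 273, 8, 4, 18], [342.7, 274.9]), (423, [348, 274, 7, 10, 26], [350.5, 278.9]), (429, [335, 279, 20, 18, 146], [343.5, 289.0])]
(array([527.66744767, -77.49218499,  81.15345652]), [1.87, 1.87])
(228, 189) [725.2 235.4  18. ]
(409, 183) [ 748.1 -183.2   18. ]
(416, 296) [ 487.2 -197.1   18. ]
(230, 304) [463.3 221.3  18. ]
```

View pics/zt.png

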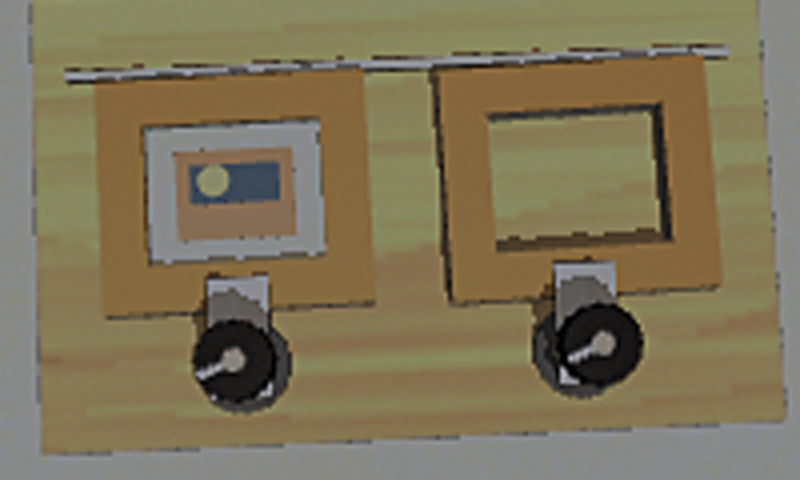

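View pics/zs.png

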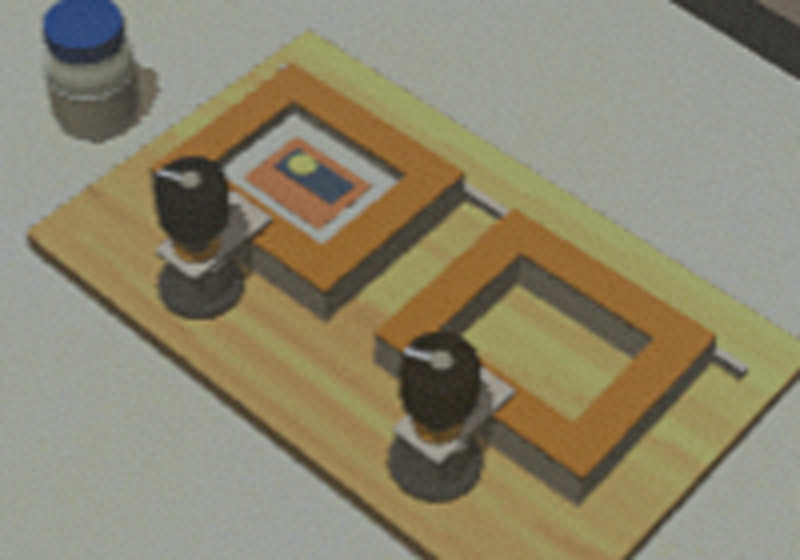

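Seen close, both hubs and white index lines are clear. The left hub is at about top (278.3,279.6) and side (282.6,234.9), and its line points mostly +y. I triangulate the hub and work out the approach.

Run:
```python
from h import *
t=dict(np.load("top0.npz"));s=dict(np.load("side0.npz"))
h=[((234,359),(191,180)),((604,343),(441,360))]
m=[((198,377),(155,174)),((569,359),(405,351))]
for n,l in(("hub",h),("mark",m)):
  for a,b in l:
    pa=(220+(a[0]+.5)/4-.5,190+(a[1]+.5)/4-.5);pb=(235+(b[0]+.5)/4-.5,190+(b[1]+.5)/4-.5)
    p,e=tri([ray(t,pa),ray(s,pb)]);print(n,p.round(1),e,"onz112",onz(*ray(t,pa),112).round(1),onz(*ray(s,pb),112).round(1))
    print(" depth",t["depth"][round(pa[1]),round(pa[0])], t["T"][2,3])
```

```text
hub [516.2 109.8 115.8] [1.07, 1.07] onz112 [517.2 109.3 112. ] [517.5 113.3 112. ]
 depth 945.1369 1062.7605217355315
hub [527.3 -79.3 116.4] [1.19, 1.19] onz112 [528.4 -80.7 112. ] [528.8 -76.4 112. ]
 depth 949.5969 1062.7605217355315
mark [506.1 128.5 114. ] [2.0, 2.0] onz112 [507.7 127.5 112. ] [505.6 131.3 112. ]
 depth 942.8713 1062.7605217355315
mark [518.8 -61.4 114.9] [1.31, 1.31] onz112 [519.9 -62.6 112. ] [519.3 -59.1 112. ]
 depth 952.15576 1062.7605217355315
```

Request:
apply_moves --pt "1 -27 -18.8 0 0 0 0" --pt "1 -27 -18.8 0 0 0 0" --pt "1 -27 -18.8 0 0 0 0" --pt "1 -27 -18.8 0 0 0 0" --pt "1 -27 -18.8 0 0 0 0" --pt "1 -27 -18.8 0 0 0 0" --pt "1 -27 -18.8 0 0 0 0" --pt "1 -27 -18.8 0 0 0 0" --squeeze 40

```text
time: 0.9
tool_pos: [372.3, 331.0, 230.9]
tcp_rot: [-180.0, -0.0, 157.4]
ft_force: [0.7, 0.7, -0.1]
finger_gap: 85.5
grip_force: 0.0
```

Request:
apply_moves --pt "1 -27 -18.8 0 0 0 0" --pt "1 -27 -18.8 0 0 0 0" --pt "1 -27 -18.8 0 0 0 0" --pt "1 -27 -18.8 0 0 0 0" --pt "1 -27 -18.8 0 0 0 0" --pt "1 -27 -18.8 0 0 0 0" --pt "1 -27 -18.8 0 0 0 0" --pt "1 -27 -18.8 0 0 0 0"

```text
time: 1.7
tool_pos: [514.0, 109.3, 230.8]
tcp_rot: [-180.0, -0.0, 157.4]
ft_force: [0.7, 0.9, 0.7]
finger_gap: 85.4
grip_force: 0.0
```

Request:
apply_moves --pt "1 0 0 0 0 0 1" --pt "1 0 0 0 0 0 1" --pt "1 0 0 0 0 0 1" --pt "1 0 0 0 0 0 0" --pt "1 0 0 0 0 0 0" --pt "1 0 0 0 0 0 0" --pt "1 0 0 0 0 0 0" --pt "1 0 0 0 0 0 0"

```text
time: 2.5
tool_pos: [513.7, 110.7, 231.3]
tcp_rot: [180.0, 0.0, 142.5]
ft_force: [0.0, -0.2, 1.5]
finger_gap: 85.6
grip_force: 0.0
```

Run:
```python
from bench import r
from h import *
s=r.sense();d=r.snapshot("wrist");print(s["time"],s["tool_pos"],s["tcp_rot"],s["joint_pos"],s["ft_force"])
cv2.imwrite("pics/w1.png",d["color"]);np.savez("w1.npz",Tt=tcpT(s),**d);print(d["hand_eye"].round(3).tolist(),d["mtx"][0])
```

```text
2.5 [513.69432651 110.65336105 231.29920926] [1.79997515e+02 1.68626311e-03 1.42489133e+02] [ 6.56423867e+00 -4.11942985e+00  9.70849047e+01  6.13411320e-04
  8.70315849e+01 -4.59249263e+01] [ 0.0235313  -0.1591726   1.53239285]
[[0.001, -0.948, -0.32, 82.152], [1.0, 0.001, 0.0, -0.924], [0.0, -0.32, 0.948, -143.639], [0.0, 0.0, 0.0, 1.0]] [418.43121141   0.         321.106303  ]
```

View pics/w1.png

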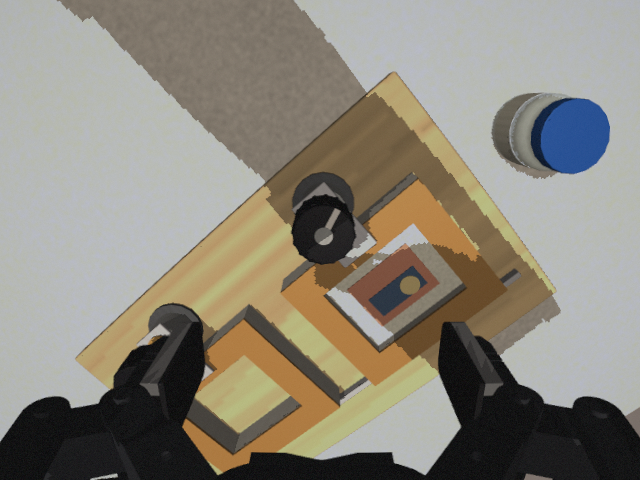

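The wrist view shows the left knob's hub at (323,237) with its index line ending near (337,210), and the fingers are open and clear of it. I triangulate with all three views.

Run:
```python
from h import *
t=dict(np.load("top0.npz"));s=dict(np.load("side0.npz"));w=dict(np.load("w1.npz"));T=w["Tt"]@w["hand_eye"]
for n,a,b,c in(("hub",(278.1,279.4),(282.4,234.6),(323,237)),("mark",(269.1,283.9),(273.4,233.1),(338,209))):
    ra,rb,rc=ray(t,a),ray(s,b),ray(w,c,T)
    print(n,[ (p.round(1),e) for p,e in(tri([ra,rc]),tri([rb,rc]),tri([ra,rb,rc]))],onz(*rc,113).round(1),w["depth"][c[1],c[0]])
g=w["color"][180:275,280:365];m=(g.max(2)<60).astype(np.uint8)
# outline circle of black top
cs,_=cv2.findContours(m,0,1);c=max(cs,key=cv2.contourArea);print(cv2.minEnclosingCircle(c),cv2.boundingRect(c))
```

```text
hub [(array([516.9, 109.1, 112.1]), [0.37, 0.37]), (array([515.3, 109.8, 116.6]), [0.17, 0.17]), (array([516. , 109.7, 115.9]), [1.16, 0.87, 0.41])] [516.4 109.1 113. ] 275.09036
mark [(array([507.8, 127.8, 109.9]), [0.1, 0.1]), (array([505.5, 128.9, 114.9]), [1.29, 1.29]), (array([506.3, 128.5, 114.2]), [1.71, 2.17, 0.54])] [507.2 128.3 113. ] 269.05447
((42.5, 39.53571319580078), 44.534610748291016) (12, 0, 64, 85)
```

Request:
apply_moves --pt "1 0 0 0 0 0 1" --pt "1 -2.9 0.8 22 0 0 0" --pt "1 0 0 26 0 0 0" --pt "1 0 0 26 0 0 0" --pt "1 0 0 26 0 0 0" --pt "1 0 0 25 0 0 0" --pt "1 0 0 20 0 0 0" --pt "1 0 0 10 0 0 0"

```text
time: 3.35
tool_pos: [515.0, 109.0, 74.1]
tcp_rot: [-179.9, -0.1, 137.5]
ft_force: [-0.1, 0.2, -0.2]
finger_gap: 85.2
grip_force: 0.0
```

Run:
```python
from bench import r
from h import *
s=r.sense();d=r.snapshot("wrist");e=r.snapshot("side");print(s["time"],s["tool_pos"],s["tcp_rot"],s["joint_pos"],s["ft_force"])
a=d["color"][150:,100:540];b=cv2.resize(e["color"][150:330,200:380],(330,330),interpolation=2)
cv2.imwrite("pics/g1.png",np.hstack([a,b]) if 0 else np.hstack([a,b[:330]]))
```

```text
3.35 [515.00282261 109.04163525  74.08848438] [-1.79866890e+02 -1.14187904e-01  1.37457826e+02] [ 6.37421510e+00  4.06969204e+00  1.05955977e+02 -1.49413488e-03
  7.01497023e+01 -4.10832338e+01] [-0.07482828  0.21240258 -0.2019978 ]
```

View pics/g1.png

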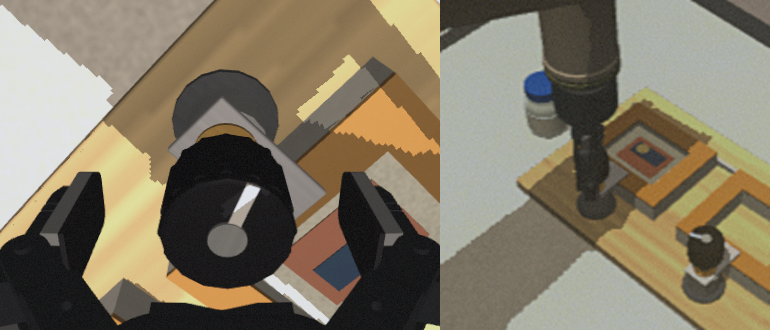

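The knob, with its hub at crop (227,240), stands centrally between the open pads. I close now.

Request:
apply_moves --pt "-1 0 0 0 0 0 0" --pt "-1 0 0 0 0 0 0" --pt "-1 0 0 0 0 0 0" --pt "-1 0 0 0 0 0 0" --pt "-1 0 0 0 0 0 0" --pt "-1 0 0 0 0 0 0" --pt "-1 0 0 0 0 0 0" --pt "-1 0 0 0 0 0 0"

```text
time: 4.25
tool_pos: [517.4, 109.4, 77.6]
tcp_rot: [179.9, 0.1, 137.4]
ft_force: [0.1, 0.7, 6.7]
finger_gap: 41.0
grip_force: 40.0
```

```bash
cat > look.py <<'E'
import sys
from bench import r
from h import *
s=r.sense();d=r.snapshot("wrist")
print(round(s["time"],2),s["tool_pos"].round(2),"yaw",s["tcp_rot"][2].round(2),"J6",s["joint_pos"][5].round(1),"F",s["ft_force"].round(1),"M",s["wrist_torque"].round(2),s["finger_gap"].round(1),s["grip_force"].round(0))
np.savez(sys.argv[1]+".npz",Tt=tcpT(s),**d)
# bright pixels in the knob's neighbourhood
g=d["color"][290:450,250:400];m=((g.min(2)>110)).astype(np.uint8)
n,l,st,c=cv2.connectedComponentsWithStats(m)
print([(st[i].tolist(),c[i].round(1).tolist()) for i in range(1,n) if st[i][4]>60])
if len(sys.argv)>2: cv2.imwrite("pics/"+sys.argv[1]+".png",d["color"][150:,100:540])
E
python3 look.py w2 1
```

```text
Traceback (most recent call last):
  File "look.py", line 5, in <module>
    print(round(s["time"],2),s["tool_pos"].round(2),"yaw",s["tcp_rot"][2].round(2),"J6",s["joint_pos"][5].round(1),"F",s["ft_force"].round(1),"M",s["wrist_torque"].round(2),s["finger_gap"].round(1),s["grip_force"].round(0))
                                                                                                                                                                             ^^^^^^^^^^^^^^^^^^^^^
AttributeError: 'float' object has no attribute 'round'
```

Request:
apply_moves --pt "-1 0 0 0 0 0 -1" --pt "-1 0 0 0 0 0 -1" --pt "-1 0 0 0 0 0 -1" --pt "-1 0 0 0 0 0 -1" --pt "-1 0 0 0 0 0 -1" --pt "-1 0 0 0 0 0 0" --pt "-1 0 0 0 0 0 0" --pt "-1 0 0 0 0 0 0"

```text
time: 5.1
tool_pos: [517.9, 110.1, 78.0]
tcp_rot: [179.9, 0.2, 162.5]
ft_force: [1.4, 4.5, 6.9]
finger_gap: 40.9
grip_force: 40.2
```

```bash
sed -i 's/s\["finger_gap"\].round(1),s\["grip_force"\].round(0)/s["finger_gap"],s["grip_force"]/' look.py; python3 look.py w2 1
```

```text
5.1 [517.85 110.11  77.97] yaw 162.45 J6 -66.1 F [1.4 4.5 6.9] M [ 0.64 -0.12  0.03] 40.92358341733558 40.245757699012756
[([55, 33, 48, 53, 776], [81.9, 60.8]), ([36, 128, 46, 32, 778], [59.4, 146.2])]
```

View pics/w2.png

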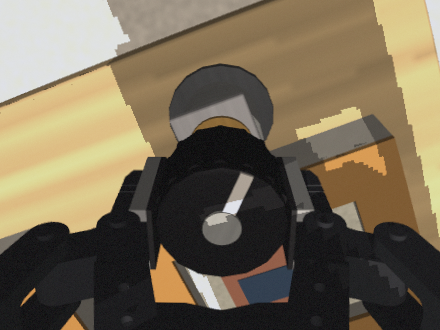

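The mark is unchanged relative to the fingers (hub at crop (222,228), line end at (247,177)), so there is no slip. The press force is still about 7 N, so no drop yet. I continue backward in small steps.

Request:
apply_moves --pt "-1 0 0 0 0 0 -1" --pt "-1 0 0 0 0 0 -1" --pt "-1 0 0 0 0 0 -1" --pt "-1 0 0 0 0 0 0" --pt "-1 0 0 0 0 0 0" --pt "-1 0 0 0 0 0 0" --pt "-1 0 0 0 0 0 0" --pt "-1 0 0 0 0 0 0"

```text
time: 5.95
tool_pos: [518.0, 110.6, 78.2]
tcp_rot: [179.9, 0.2, 177.5]
ft_force: [0.7, 6.0, 8.3]
finger_gap: 41.1
grip_force: 40.3
```

Request:
apply_moves --pt "-1 0 0 0 0 0 -1" --pt "-1 0 0 0 0 0 -1" --pt "-1 0 0 0 0 0 -1" --pt "-1 0 0 0 0 0 0" --pt "-1 0 0 0 0 0 0" --pt "-1 0 0 0 0 0 0" --pt "-1 0 0 0 0 0 0" --pt "-1 0 0 0 0 0 0"

```text
time: 6.75
tool_pos: [517.9, 111.1, 78.4]
tcp_rot: [179.9, 0.2, -167.5]
ft_force: [-0.9, 9.2, 10.0]
finger_gap: 41.4
grip_force: 40.6
```

Request:
apply_moves --pt "-1 0 1.2 0 0 0 -1" --pt "-1 0 0 0 0 0 -1" --pt "-1 0 0 0 0 0 -1" --pt "-1 0 0 0 0 0 0" --pt "-1 0 0 0 0 0 0" --pt "-1 0 0 0 0 0 0" --pt "-1 0 0 0 0 0 0" --pt "-1 0 0 0 0 0 0"

```text
time: 7.55
tool_pos: [517.7, 111.7, 77.9]
tcp_rot: [180.0, 0.2, -152.5]
ft_force: [2.6, 5.9, 6.0]
finger_gap: 41.1
grip_force: 40.3
```

Request:
apply_moves --pt "-1 0 0.5 0 0 0 -1" --pt "-1 0 0 0 0 0 -1" --pt "-1 0 0 0 0 0 0" --pt "-1 0 0 0 0 0 0" --pt "-1 0 0 0 0 0 0" --pt "-1 0 0 0 0 0 0" --pt "-1 0 0 0 0 0 0" --pt "-1 0 0 0 0 0 0"

```text
time: 8.35
tool_pos: [517.4, 112.0, 77.1]
tcp_rot: [-180.0, 0.2, -142.6]
ft_force: [5.8, 5.6, -1.8]
finger_gap: 41.1
grip_force: 40.6
```

The press force fell from +6 N to -1.8 N, which is the bolt's weight now hanging in the fingers, so the thread has dropped at about 70–80° back. I relieve the side load and follow it down.

Request:
apply_moves --pt "-1 -1.7 0.2 0 0 0 0" --pt "-1 0 0 1 0 0 0" --pt "-1 0 0 1 0 0 0" --pt "-1 0 0 1 0 0 0" --pt "-1 0 0 1 0 0 0" --pt "-1 0 0 0 0 0 0" --pt "-1 0 0 0 0 0 0" --pt "-1 0 0 0 0 0 0"

```text
time: 9.15
tool_pos: [517.5, 112.1, 72.9]
tcp_rot: [-180.0, 0.0, -142.6]
ft_force: [0.6, 1.2, 5.4]
finger_gap: 40.8
grip_force: 41.1
```

Request:
apply_moves --pt "-1 0 0 0 0 0 1" --pt "-1 0 0 0.1 0 0 1" --pt "-1 0 0 0.1 0 0 1" --pt "-1 0 0 0.1 0 0 1" --pt "-1 0 0 0.1 0 0 0" --pt "-1 0 0 0 0 0 0" --pt "-1 0 0 0 0 0 0" --pt "-1 0 0 0 0 0 0"

```text
time: 9.95
tool_pos: [517.8, 111.5, 72.6]
tcp_rot: [-179.9, 0.1, -162.5]
ft_force: [1.1, -1.4, 5.6]
finger_gap: 41.1
grip_force: 41.1
```

```bash
python3 look.py w3
```

```text
9.95 [517.81 111.49  72.6 ] yaw -162.45 J6 -100.9 F [ 1.1 -1.4  5.6] M [-0.27 -0.3   0.03] 41.116842910165424 41.13095998764038
[([72, 34, 30, 42, 543], [86.9, 53.9]), ([53, 74, 38, 14, 262], [71.3, 80.1]), ([87, 118, 43, 42, 1044], [108.4, 141.2])]
```

Request:
apply_moves --pt "-1 0 0 0.1 0 0 1" --pt "-1 0 0 0.1 0 0 1" --pt "-1 0 0 0.1 0 0 1" --pt "-1 0 0 0.1 0 0 1" --pt "-1 0 0 0.1 0 0 1" --pt "-1 0 0 0.1 0 0 1" --pt "-1 0 0 0 0 0 1" --pt "-1 0 0 0 0 0 1"

```text
time: 10.8
tool_pos: [517.8, 110.2, 71.9]
tcp_rot: [-179.9, 0.1, 157.3]
ft_force: [1.1, -10.0, 6.0]
finger_gap: 41.2
grip_force: 41.1
```

Request:
apply_moves --pt "-1 -0.4 -1.3 0.1 0 0 1" --pt "-1 0 -0.2 0.1 0 0 1" --pt "-1 0 -0.2 0.1 0 0 1" --pt "-1 0 -0.2 0.1 0 0 1" --pt "-1 0 -0.2 0.1 0 0 1" --pt "-1 0 -0.2 0.1 0 0 1" --pt "-1 0 -0.2 0 0 0 1" --pt "-1 0 -0.2 0 0 0 1"

```text
time: 11.6
tool_pos: [516.8, 109.0, 71.3]
tcp_rot: [179.9, 0.1, 117.3]
ft_force: [2.0, -2.7, 5.0]
finger_gap: 40.9
grip_force: 41.1
```

Works well: 100° forward so far.

Request:
apply_moves --pt "-1 0 -0.3 0.1 0 0 1" --pt "-1 0 -0.2 0.1 0 0 1" --pt "-1 0 -0.2 0.1 0 0 1" --pt "-1 0 -0.2 0.1 0 0 1" --pt "-1 0 -0.2 0.1 0 0 1" --pt "-1 0 -0.2 0.1 0 0 1" --pt "-1 0 -0.2 0 0 0 1" --pt "-1 0 -0.2 0 0 0 1"

```text
time: 12.4
tool_pos: [515.4, 108.7, 70.7]
tcp_rot: [179.9, 0.0, 77.3]
ft_force: [3.3, -2.5, 2.5]
finger_gap: 41.1
grip_force: 41.0
```

Request:
apply_moves --pt "-1 0 -0.2 0.1 0 0 1" --pt "-1 0 -0.2 0.1 0 0 1" --pt "-1 0 -0.2 0.1 0 0 1" --pt "-1 0 -0.2 0.1 0 0 1" --pt "-1 0 -0.2 0.1 0 0 1" --pt "-1 0 -0.2 0.1 0 0 1" --pt "-1 0 -0.2 0.1 0 0 1" --pt "-1 0 -0.2 0 0 0 1"

```text
time: 13.2
tool_pos: [514.1, 109.5, 70.0]
tcp_rot: [179.9, -0.1, 37.3]
ft_force: [3.8, -2.7, 2.0]
finger_gap: 41.1
grip_force: 41.0
```

```bash
python3 look.py w4 1
```

```text
13.2 [514.12 109.52  70.05] yaw 37.35 J6 59.2 F [ 3.8 -2.7  2. ] M [-0.5  -0.72  0.07] 41.09887969175713 40.96925497055054
[([114, 0, 16, 12, 106], [120.8, 3.7]), ([142, 8, 8, 20, 67], [147.3, 16.2]), ([73, 33, 30, 42, 566], [87.6, 53.3]), ([57, 74, 27, 30, 386], [71.1, 88.4]), ([79, 83, 12, 20, 89], [85.5, 93.0]), ([0, 105, 143, 55, 4666], [71.6, 141.2])]
```

View pics/w4.png

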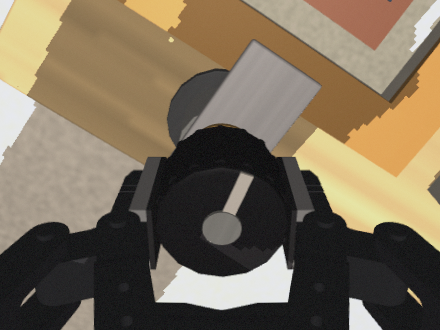

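The mark is still at crop (246,175) relative to the fingers, so there has been no slip over 180° forward. I continue.

Request:
apply_moves --pt "-1 0 -0.2 0.1 0 0 1" --pt "-1 0 -0.2 0.1 0 0 1" --pt "-1 0 -0.2 0.1 0 0 1" --pt "-1 0 -0.2 0.1 0 0 1" --pt "-1 0 -0.2 0.1 0 0 1" --pt "-1 0 -0.2 0.1 0 0 1" --pt "-1 0 -0.2 0.1 0 0 1" --pt "-1 0 -0.2 0.1 0 0 1"

```text
time: 14.05
tool_pos: [513.7, 110.9, 69.3]
tcp_rot: [180.0, -0.1, -2.6]
ft_force: [4.9, -3.1, 4.5]
finger_gap: 41.4
grip_force: 41.0
```

Request:
apply_moves --pt "-1 0 -0.2 0.1 0 0 1" --pt "-1 0 -0.2 0.1 0 0 1" --pt "-1 0 -0.2 0.1 0 0 1" --pt "-1 0 -0.2 0.1 0 0 1" --pt "-1 0 -0.2 0.1 0 0 1" --pt "-1 0 -0.2 0.1 0 0 1" --pt "-1 0 -0.2 0 0 0 1" --pt "-1 0 -0.2 0 0 0 1"

```text
time: 14.85
tool_pos: [514.2, 112.3, 68.7]
tcp_rot: [-180.0, -0.1, -42.6]
ft_force: [4.5, -4.7, 3.8]
finger_gap: 40.9
grip_force: 41.0
```

Request:
apply_moves --pt "1 0 0 0 0 0 0" --pt "1 0 0 0 0 0 0" --pt "1 0 0 0 0 0 0" --pt "1 0 0 0 0 0 0" --pt "1 0 0 0 0 0 0" --pt "1 0 0 0 0 0 0" --pt "1 0 0 0 0 0 0" --pt "1 2 0.2 0 0 0 0"

```text
time: 15.65
tool_pos: [514.3, 111.6, 68.0]
tcp_rot: [180.0, 0.0, -42.5]
ft_force: [0.1, 0.6, 0.4]
finger_gap: 85.5
grip_force: 0.0
```

Request:
apply_moves --pt "1 0 0 0 0 0 -1" --pt "1 0 0 0 0 0 -1" --pt "1 0 0 0 0 0 -1" --pt "1 0 0 0 0 0 -1" --pt "1 0 0 0 0 0 -1" --pt "1 0 0 0 0 0 -1" --pt "1 0 0 0 0 0 -1" --pt "1 0 0 0 0 0 -1"

```text
time: 16.45
tool_pos: [514.5, 111.4, 68.0]
tcp_rot: [180.0, -0.0, -2.4]
ft_force: [0.4, -0.6, -0.1]
finger_gap: 85.5
grip_force: 0.0
```

```bash
python3 look.py w5 1
```

```text
16.45 [514.55 111.4   68.05] yaw -2.35 J6 99.0 F [ 0.4 -0.6 -0.1] M [0.01 0.01 0.03] 85.46030513835154 0.0
[([0, 51, 150, 109, 5921], [78.4, 131.5]), ([87, 61, 48, 28, 523], [111.3, 74.7])]
```

View pics/w5.png

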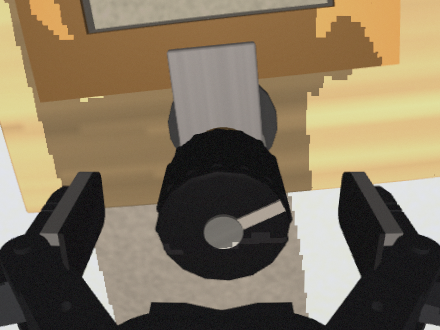

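The knob stayed put on release; its line now points to crop (285,205), 40° clockwise in the tool frame, as it should. I carry on winding the open gripper back.

Request:
apply_moves --pt "1 0 0 0 0 0 -1" --pt "1 0 0 0 0 0 -1" --pt "1 0 0 0 0 0 -1" --pt "1 0 0 0 0 0 -1" --pt "1 0 0 0 0 0 -1" --pt "1 0 0 0 0 0 -1" --pt "1 0 0 0 0 0 -1" --pt "1 0 0 0 0 0 -1"

```text
time: 17.3
tool_pos: [514.5, 111.5, 68.0]
tcp_rot: [180.0, -0.0, 37.5]
ft_force: [-0.2, -0.5, -0.3]
finger_gap: 85.4
grip_force: 0.0
```

Request:
apply_moves --pt "1 0 0 0 0 0 -1" --pt "1 0 0 0 0 0 -1" --pt "1 0 0 0 0 0 -1" --pt "1 0 0 0 0 0 -1" --pt "1 0 0 0 0 0 -1" --pt "1 0 0 0 0 0 -1" --pt "1 0 0 0 0 0 -1" --pt "1 0 0 0 0 0 -1"

```text
time: 18.1
tool_pos: [514.5, 111.4, 68.0]
tcp_rot: [180.0, -0.0, 77.5]
ft_force: [-1.7, -0.4, 1.0]
finger_gap: 85.4
grip_force: 0.0
```

Request:
apply_moves --pt "1 0 0 0 0 0 -1" --pt "1 0 0 0 0 0 -1" --pt "1 0 0 0 0 0 -1" --pt "1 0 0 0 0 0 -1" --pt "1 0 0 0 0 0 0" --pt "1 0 0 0 0 0 0" --pt "1 0 0 0 0 0 0" --pt "1 0 0 0 0 0 0"

```text
time: 18.9
tool_pos: [514.4, 111.5, 68.0]
tcp_rot: [180.0, 0.0, 97.3]
ft_force: [-0.1, -0.6, -0.4]
finger_gap: 85.3
grip_force: 0.0
```

Request:
apply_moves --pt "-1 0 0 0 0 0 0" --pt "-1 0 0 0 0 0 0" --pt "-1 0 0 0 0 0 0" --pt "-1 0 0 0 0 0 0" --pt "-1 0 0 0 0 0 0" --pt "-1 0 0 0 0 0 0" --pt "-1 0 0 0 0 0 0" --pt "-1 0 0 0 0 0 0"

```text
time: 19.7
tool_pos: [515.6, 111.7, 68.7]
tcp_rot: [179.9, -0.0, 97.4]
ft_force: [5.8, 0.4, -0.3]
finger_gap: 40.8
grip_force: 41.8
```

```bash
python3 look.py w6
```

```text
19.7 [515.58 111.69  68.67] yaw 97.43 J6 -0.8 F [ 5.8  0.4 -0.3] M [ 0.18 -0.79 -0.03] 40.83105830440727 41.81443154811859
[([27, 0, 18, 14, 102], [32.8, 3.8]), ([101, 0, 49, 28, 729], [129.8, 8.4]), ([0, 82, 139, 78, 3899], [62.8, 138.7]), ([53, 91, 11, 19, 93], [57.1, 100.6])]
```

Request:
apply_moves --pt "-1 0 0.8 0.2 0 0 0" --pt "-1 0 0 0.2 0 0 1" --pt "-1 0 0 0.1 0 0 1" --pt "-1 0 0 0.1 0 0 1" --pt "-1 0 0 0.1 0 0 1" --pt "-1 0 0 0.1 0 0 1" --pt "-1 0 0 0.1 0 0 1" --pt "-1 0 0 0.1 0 0 1"

```text
time: 20.55
tool_pos: [516.1, 111.6, 67.9]
tcp_rot: [179.9, -0.1, 62.2]
ft_force: [5.2, -0.4, 4.5]
finger_gap: 40.8
grip_force: 42.3
```

Request:
apply_moves --pt "-1 0.4 0.7 0 0 0 1" --pt "-1 0 0 0.1 0 0 1" --pt "-1 0 0 0.1 0 0 1" --pt "-1 0 0 0.1 0 0 1" --pt "-1 0 0 0.1 0 0 1" --pt "-1 0 0 0.1 0 0 1" --pt "-1 0 0 0.1 0 0 1" --pt "-1 0 0 0 0 0 1"

```text
time: 21.35
tool_pos: [516.6, 111.2, 67.1]
tcp_rot: [179.9, -0.0, 22.2]
ft_force: [0.7, -2.0, 5.6]
finger_gap: 41.0
grip_force: 42.4
```

Request:
apply_moves --pt "-1 0 0 0.1 0 0 1" --pt "-1 0 0 0.1 0 0 1" --pt "-1 0 0 0.1 0 0 1" --pt "-1 0 0 0.1 0 0 1" --pt "-1 0 0 0 0 0 1" --pt "-1 0 0 0 0 0 1" --pt "-1 0 0 0 0 0 0" --pt "-1 0 0 0 0 0 0"

```text
time: 22.15
tool_pos: [516.7, 110.8, 66.6]
tcp_rot: [179.9, -0.1, -7.5]
ft_force: [2.3, -5.2, 4.5]
finger_gap: 41.0
grip_force: 42.4
```

```bash
python3 look.py w7 1
python3 - <<'E'
from h import *
a=dict(np.load("w6.npz"));b=dict(np.load("w7.npz"));
cv2.imwrite("pics/c.png",np.hstack([a["color"][280:460,200:460],b["color"][280:460,200:460]]))
E
```

```text
22.15 [516.66 110.8   66.62] yaw -7.54 J6 104.2 F [ 2.3 -5.2  4.5] M [-0.76 -0.39 -0.03] 40.997237369884765 42.37960338592529
[([25, 0, 20, 13, 116], [31.9, 3.5]), ([0, 83, 143, 77, 4326], [72.0, 140.0])]
```

View pics/c.png

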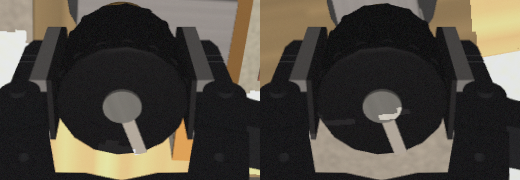

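The line sits at the same place relative to the fingers before and after the last 105°, so no slip (hub (122,105), end about (141,152) in both crops). I check the absolute mark angle.

Run:
```python
from h import *
def ang(f,h,m,z):
    w=dict(np.load(f));T=w["Tt"]@w["hand_eye"];a=onz(*ray(w,h,T),z);b=onz(*ray(w,m,T),z)-a
    print(f,a.round(1),np.hypot(*b[:2]).round(1),np.degrees(np.arctan2(b[1],b[0])).round(1))
ang("w1.npz",(323,237),(338,209),113);ang("w2.npz",(322,378),(347,327),112.5)
ang("w4.npz",(322,378),(348,325),105);ang("w6.npz",(322,385),(340,432),103);ang("w7.npz",(322,385),(342,432),101)
```

```text
w1.npz [516.4 109.1 113. ] 21.3 115.6
w2.npz [517.  109.7 112.5] 19.7 140.5
w4.npz [514.5 108.8 105. ] 20.4 15.3
w6.npz [515.8 108.5 103. ] 20.2 -65.2
w7.npz [513.9 109.9 101. ] 20.4 -168.3
```

The mark's net turn of −284° fits 80° back and about 364° forward, and the depth fell by about 6 mm as it should. The knob is held at 42 N.

```bash
python3 -c "
from bench import r
print(r.hand_in())"
```

```text
the job is handed in; nothing more can be done
None
```

I turned the left bolt, at the bay with the print, back about 80° until its thread dropped, then forward about 364° so it is started in the boss, and handed in with the knob still gripped at 42 N, at about 22 s.

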